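# Set the feed gap of a letter folder

## Task

Set the paper gap of the small letter-folding machine with the winged adjusting screw on its bridge: turn the screw clockwise (seen from above) until you feel it bottom, and stop there, for forcing it any further pushes the feed plate down. Then back it off anticlockwise by a quarter of a turn and let go of it. Leave the mug, the stapler and the thread spool where they are.

Things in the scene. Friction and masses are not known exactly. Their poses are not given: they have to be found in the camera images.
- feeder: Grey feed head of a letter folder, fixed to the desk: 130 mm (x) by 120 mm (y), its flat bridge top 92 mm above its underside. Origin: centre of the underside, on the screw's axis; z up.
- knob (a point): Middle of the knob's bar. The black winged knob is a bar 46 mm long (this point's x axis runs along it), 12 mm thick (y) and 26 mm tall, on a steel stem 10 mm thick that leaves 14 mm free under it. This point turns with the knob, on a vertical axis through the feeder's origin, 119 mm above the desk and 27 mm above the bridge top; z up. The two wings are alike.
- screw: The captive adjusting screw with its knob: it turns but stays at its height. Origin: on its axis at the bridge top. It bottoms at an angle that cannot be seen, 45 to 140 degrees clockwise of the start. It turns with 0.03 to 0.05 N m and stays where left; at the bottom it stops dead and the torque climbs past 0.1; 0.3 N m forces it on, pushing the feed plate down (20 degrees of that is too much).
- foot_face (a point): Underside of the small black pressure foot under the bridge that the screw moves up and down, 1.5 mm for a full turn (clockwise lowers it). Bottomed, it stands on the feed plate (gap 0); a quarter of a turn is a gap of only 0.375 mm, too small to read from a measured position. z up.
- feed_plate (a point): Top of the steel feed plate under the foot, on the screw's axis, about 24 mm above the desk (its height differs by some tenths of a millimetre every time). It gives way downward if the screw is forced. z up.
- mug: Bystander: a mug 78 x 109 x 101 mm, standing to the left of the feeder (+y). Origin: centre of its underside.
- stapler: Bystander: a stapler 36 x 141 x 47 mm, lying behind the feeder (+x). Origin: centre of its underside.
- spool: Bystander: a black thread spool 35 mm across, 55 mm tall, standing to the right of the feeder (-y). Origin: centre of its underside.

How it is judged:
On the way:
1. the screw is turned in until it bottoms (foot on the feed plate, to within 6 degrees of the screw) (z of foot_face in the frame of feed_plate below 2.51e-05 m), for 0.1 s.
At the end, for the whole second after the job is handed in: The screw stands a quarter of a turn (90 degrees, to within 19 degrees) back from where it bottomed, that is, the foot is 0.30 to 0.45 mm above the feed plate (z of foot_face in the frame of feed_plate between 0.0002962 and 0.0004538 m); the robot touches nothing.
It fails at once if the screw is forced more than 20 degrees past its end (feed plate pushed down) (distance of feed_plate from where it was at the start of the episode above 8.36e-05 m).
It fails at once if the mug is moved by more than 25 mm or tipped over (distance of mug from where it was at the start of the episode above 0.025 m or angle between mug's own z axis and vertical above 0.3 rad).
It fails at once if the stapler is moved by more than 25 mm or tipped over (distance of stapler from where it was at the start of the episode above 0.025 m or angle between stapler's own z axis and vertical above 0.3 rad).
It fails at once if the spool is moved by more than 25 mm or tipped over (distance of spool from where it was at the start of the episode above 0.025 m or angle between spool's own z axis and vertical above 0.3 rad).
It also fails if it takes over 64 s, if anything falls off the work surface, if the arm or the gripper's body presses on something with over 40 N, if the wrist force passes 120 N, or if a joint passes its speed limit or range.

## Robot

A 7-joint arm with a two-finger parallel gripper is mounted at the origin on the work surface; the furniture and walls round the work are solid. World frame = base frame: x ahead of the robot, y to its left, z up, the work surface at z = 0. Lengths are in m, angles in rad, forces in N, time in s.
With the tool pointing down it reaches from about 0.4 to 0.85 m from the base axis. Payload 4.5 kg.
Tool frame: the origin (TCP) lies on the centre line of the jaws, within the pads' length; the fingertips stand 11 mm ahead of it and the grasp point (between the pads) lies 8 mm behind it; z points along the fingers, y is the line along which they close (so a half turn about z gives the same grasp; the last joint's range is limited). The gripper opens to 88 mm and grips with 3 to 60 N. Pads are 18 mm wide; open, the fingers measure 123 mm over their backs; the gripper's body (75 mm by 187 mm) begins 45 mm behind the grasp point.
Start: joints at [1.175, 0.689, -0.195, 1.565, 0.157, 0.902, -0.215], TCP at [0.26, -0.568, 0.25] pointing down, gripper open.
Joint ranges: [-3.01, 3.01], [-0.46, 2.08], [-1.47, 1.51], [0.13, 2.56], [-1, 4.14], [0.04, 2.09], [-2.66, 2.66]. Speed limits (rad/s): [2.57, 2.57, 3.14, 3.14, 3.14, 3.14, 3.14].

## Interface

Orientations are given as a unit quaternion [x, y, z, w].
In Python, from plant import * gives the robot as it stands. The module is installed in compiled form; this text tells all that it offers.
- The arm moves only by the tool send_rows, never from a script. Its argument "motion" is a list of rows, each an object of numbers: "x", "y", "z": the shift along the tool's x, y, z in cm; "rx", "ry", "rz": the turn, a rotation vector about the tool's x, y, z in rad; "jaw": the finger opening in cm, from 0 to 8.81. In form: [{"x": .., "y": .., "z": .., "rx": .., "ry": .., "rz": .., "jaw": ..}, ...]. A call has exactly 5 rows; each row shifts and turns the commanded pose from where the row before left it, along the tool's axes as they then stand; what a row does not reach is not made up. A row lasts 1/10 s, in which the tool goes at most 50 mm and 8.59 degrees, less where a joint would pass 70% of its speed; a pose out of reach is approached as far as the arm can. A call is refused whole if a number of a shift passes 5 or a number of a turn 0.15, either way. A call with a gripper value outside its range is refused whole. The fingers move at their own pace and stop on an object; "grip_force" is the grip in N (left out, the last holds). Time passes only in rows, so rows that do not move let the fingers close, or fill a call up. It gives the time, the measured TCP pose, the force, the opening and the grip force at its end, in the units of the state.
- get_state(): the state, without advancing time (a new reading comes with each control period).
- snapshot(name): name is "scene" or "top"; returns a dict with "img" (384x512x3 uint8, red, green, blue), "vertical_fov" (degrees; the focal length in pixels is half the picture's height over the tangent of half this angle, whatever the lens; pixels are square), "cx", "cy" (the principal point, pixels), "D" ([k1, k2, p1, p2, k3] as OpenCV has them; the pictures are not rectified), "extrinsics" (4x4, takes a point from camera to world coordinates). Camera axes: x right, y up, looking along -z (the intrinsics and any distortion apply to the point x, -y, -z); pixel columns grow to the right and rows downward; lengths in m; the calibration is good to about 2 mm. A picture is of the moment at which its call begins. There is no depth.
- finish_job(): hands the job in; it is judged then, once.
The state is a dict: "clock": time; "q": joint angles; "qd": joint speeds; "joint_torque": joint torques, N m; "tool_pos": TCP position; "eef_rot": TCP orientation; "contact_force": force on the tool from outside, world axes, zero at the start; "moment": the same for the moment, N m; "opening": opening from 0.0 (shut) to 1.0 (fully open); "finger_force": force on a finger pad.
Only numpy, scipy, OpenCV 4.12 (cv2) and the standard library are available. Lean on these libraries where they do the work, as an engineer would, in place of code of your own. Each camera call takes 0.05 s, during which the arm holds its last target. There are 200 camera calls.

## Working session

There is one attempt and no reset: what is moved stays moved. The work goes in short steps, Python scripts to look and compute and a tool call to move; the robot and the scene stay as the last step left them, time stands still between calls to the robot, and variables do not carry over. Pictures are saved under pics/ and viewed, at most 10 in all, crops included, and the job is handed in when it is done.

Besides the shell and the picture viewer there is one more tool, called after "Call:" as name(argument=value, ...), one argument or row to a line, values as JSON. send_rows: Moves the arm, as the interface text tells. Its arguments: {"type":"object","properties":{"motion":{"type":"array"},"grip_force":{"type":"number"}},"required":["motion"]}

```bash
mkdir -p pics
python3 - <<'E'
from plant import *
import cv2
s=get_state(); print(s)
for n in("scene","top"):
    d=snapshot(n); cv2.imwrite(f"pics/{n}0.png",d["img"][:,:,::-1]); print(n,d["vertical_fov"],d["cx"],d["cy"],d["D"],d["extrinsics"])
E
```

```text
{'clock': 0.0, 'q': array([ 1.1747993 ,  0.68995032, -0.19455   ,  1.56636265,  0.15728888,
        0.90247992, -0.21510428]), 'qd': array([-0.00088113, -0.00132539,  0.00019861,  0.00019228, -0.00171218,
        0.00201223, -0.00017775]), 'joint_torque': array([ 2.70157607e-04, -5.27549815e+01, -1.26691595e+00, -1.53426558e+01,
       -5.27223281e-02,  6.48398098e-03,  1.66529562e-04]), 'tool_pos': array([ 0.26014885, -0.56760694,  0.24892697]), 'eef_rot': array([ 9.76986625e-01,  2.13298657e-01, -2.42187330e-04, -8.70821192e-04]), 'contact_force': array([-0.27605234,  0.01774345, -0.43031254]), 'moment': array([-0.02092015,  0.0343459 , -0.02617011]), 'finger_force': 0.0, 'opening': 1.0013503256240037}
scene 51.26765691311089 249.29464547936857 193.521290775726 [-0.11098053  0.          0.          0.          0.        ] [[ 0.63028044  0.40942705 -0.65963327  0.04558245]
 [-0.77612881  0.35335298 -0.5222698  -0.42205103]
 [ 0.01925199  0.84113683  0.5404796   0.57718138]
 [ 0.          0.          0.          1.        ]]
top 54.57398395312156 259.61126240695216 194.29689547949604 [-0.09953031  0.          0.          0.          0.        ] [[ 0.00722566  0.99004115 -0.14059274  0.48282034]
 [-0.99991004  0.00874223  0.01017236  0.05586512]
 [ 0.01130015  0.14050659  0.99001526  0.93602754]
 [ 0.          0.          0.          1.        ]]
```

View pics/scene0.png

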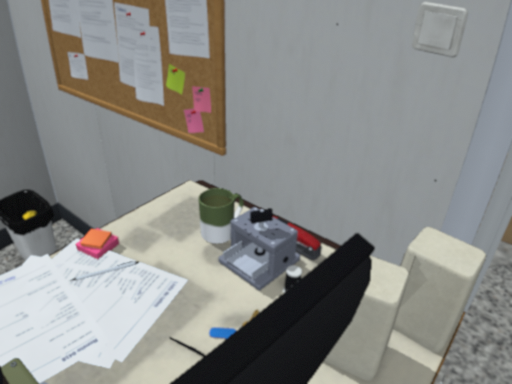

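View pics/top0.png

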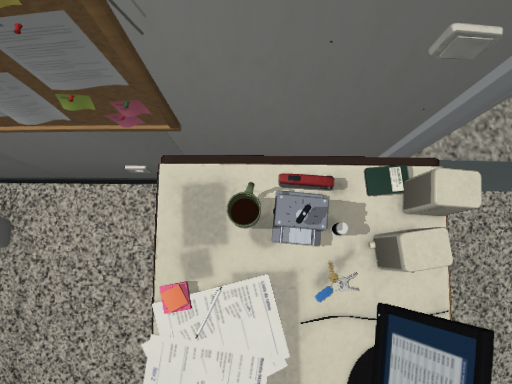

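The top view shows the feeder around (301,215), the knob at about (303,213), the mug at (244,210), the spool at (340,229) and the stapler at (306,181). I'll enlarge the knob next.

```bash
cat > h.py <<'E'
from plant import *
import cv2, numpy as np
def K(d):
    f=d["img"].shape[0]/2/np.tan(np.radians(d["vertical_fov"]/2))
    return np.array([[f,0,d["cx"]],[0,f,d["cy"]],[0,0,1.]])
def pix2z(d,uv,z):
    n=cv2.undistortPoints(np.array(uv,float).reshape(-1,1,2),K(d),np.array(d["D"],float)).reshape(-1,2)
    E=d["extrinsics"]; r=(E[:3,:3]@np.c_[n[:,0],-n[:,1],-np.ones(len(n))].T).T
    return E[:3,3]+r*((z-E[2,3])/r[:,2])[:,None]
E
python3 - <<'E'
from h import *
a=snapshot("top")["img"][165:255,220:360,::-1]; b=snapshot("scene")["img"][175:305,185:335,::-1]
a=cv2.resize(a,None,fx=5,fy=5,interpolation=cv2.INTER_CUBIC)
cv2.imwrite("pics/c1.png",a)
cv2.imwrite("pics/c2.png",cv2.resize(b,None,fx=4,fy=4,interpolation=cv2.INTER_CUBIC))
E
```

```text
(no output)
```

View pics/c1.png

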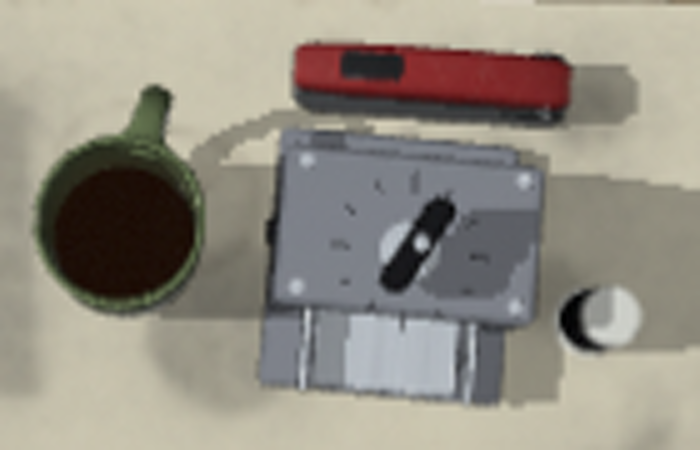

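The bar runs from crop (393,288) to (448,202), centred on (421,243), so it lies diagonally.

Run:
```python
from h import *
d=snapshot("top")
P=(np.array([[393,288],[448,202],[421,243]])+.5)/5-.5+[220,165]
w=pix2z(d,P,.132); print(w, np.degrees(np.arctan2(*(w[1]-w[0])[1::-1])), np.linalg.norm(w[1]-w[0]))
# feeder top plate corners screws at z=.092
P=(np.array([[307,160],[524,181],[296,287],[516,307]])+.5)/5-.5+[220,165]
w=pix2z(d,P,.092); print(w,w.mean(0))
```

```text
[[ 0.53672312 -0.03638596  0.132     ]
 [ 0.57438479 -0.06069517  0.132     ]
 [ 0.55636387 -0.04871567  0.132     ]] -32.84074016491053 0.044825652712866634
[[ 0.59778526 -0.00184417  0.092     ]
 [ 0.5889118  -0.10170396  0.092     ]
 [ 0.53955819  0.003179    0.092     ]
 [ 0.53108417 -0.09713427  0.092     ]] [ 0.56433486 -0.04937585  0.092     ]
```

View pics/c2.png

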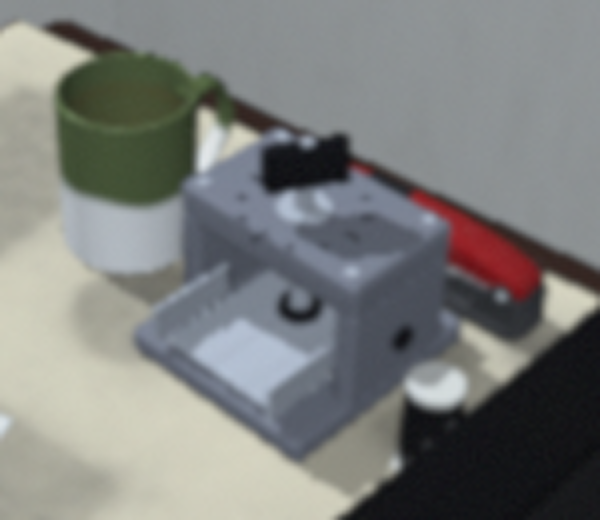

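Run:
```python
from h import *
t=snapshot("top");s=snapshot("scene")
def tri(a,b):
    o1,o2=t["extrinsics"][:3,3],s["extrinsics"][:3,3]
    r1=pix2z(t,[a],0)[0]-o1; r2=pix2z(s,[b],0)[0]-o2
    l=np.linalg.lstsq(np.c_[r1,-r2],o2-o1,rcond=None)[0]
    p,q=o1+l[0]*r1,o2+l[1]*r2
    print(a,b,((p+q)/2).round(3),np.linalg.norm(p-q).round(3))
tri((378,305),(365,238));tri((493,320),(365,238))
for b in((430,230),(482,262),(412,250)):
    for a in((415,170),(478,172),(480,207),(404,207)): tri(a,b)
for b in((360,258),(407,268)):
    for a in((388,238),(443,228),(450,262),(397,270)): tri(a,b)
i=np.hstack([t["img"][150:384,310:512],s["img"][200:384,300:512][:184].copy().repeat(1,0)[:184] if 0 else np.pad(s["img"][200:384,310:512],((0,50),(0,0),(0,0)))])
cv2.imwrite("pics/c3.png",cv2.resize(i[:,:,::-1],None,fx=1.98,fy=1.98,interpolation=cv2.INTER_CUBIC))
```

```text
(378, 305) (365, 238) [ 0.407 -0.235  0.252] 0.141
(493, 320) (365, 238) [ 0.358 -0.329  0.337] 0.016
(415, 170) (430, 230) [ 0.663 -0.316  0.15 ] 0.043
(478, 172) (430, 230) [ 0.616 -0.365  0.223] 0.062
(480, 207) (430, 230) [ 0.551 -0.362  0.251] 0.03
(404, 207) (430, 230) [ 0.586 -0.301  0.184] 0.099
(415, 170) (482, 262) [ 0.687 -0.382  0.09 ] 0.116
(478, 172) (482, 262) [ 0.646 -0.433  0.16 ] 0.007
(480, 207) (482, 262) [ 0.569 -0.421  0.202] 0.022
(404, 207) (482, 262) [ 0.596 -0.356  0.144] 0.169
(415, 170) (412, 250) [ 0.661 -0.314  0.109] 0.003
(478, 172) (412, 250) [ 0.608 -0.363  0.198] 0.1
(480, 207) (412, 250) [ 0.544 -0.361  0.227] 0.063
(404, 207) (412, 250) [ 0.586 -0.299  0.145] 0.066
(388, 238) (360, 258) [ 0.515 -0.248  0.149] 0.047
(443, 228) (360, 258) [ 0.505 -0.299  0.201] 0.056
(450, 262) (360, 258) [ 0.447 -0.305  0.238] 0.026
(397, 270) (360, 258) [ 0.454 -0.258  0.196] 0.067
(388, 238) (407, 268) [ 0.527 -0.287  0.14 ] 0.116
(443, 228) (407, 268) [ 0.524 -0.339  0.179] 0.005
(450, 262) (407, 268) [ 0.46  -0.339  0.223] 0.028
(397, 270) (407, 268) [ 0.462 -0.292  0.191] 0.128
```

View pics/c3.png

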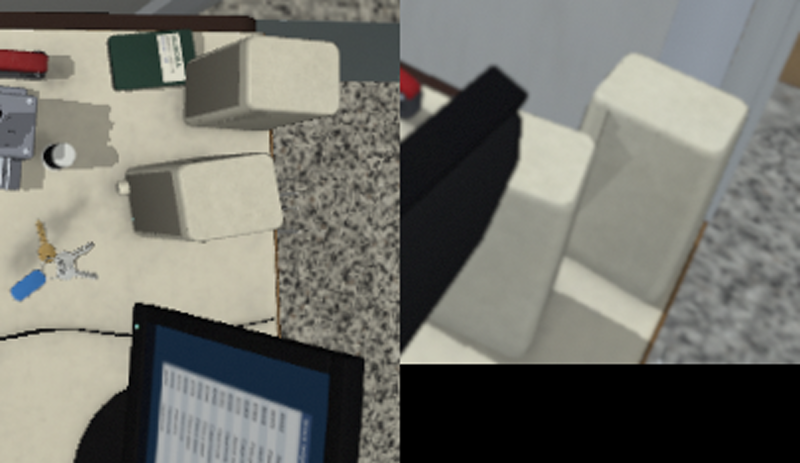

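The monitor's top edge stands about 0.34 m high, between the start and the feeder, and the boxes are about 0.18 to 0.2 m. I'll lift first, then cross above them.

Call:
send_rows(
  motion=[
    {"z":-3},
    {"z":-4},
    {"z":-4},
    {"z":-4},
    {"z":-3},
  ],
  grip_force=9,
)

```text
schema error: expected keys x, y, z, rx, ry, rz, jaw
```

Call:
send_rows(
  motion=[
    {"x":0,"y":0,"z":-3,"rx":0,"ry":0,"rz":0,"jaw":8.8},
    {"x":0,"y":0,"z":-4,"rx":0,"ry":0,"rz":0,"jaw":8.8},
    {"x":0,"y":0,"z":-4,"rx":0,"ry":0,"rz":0,"jaw":8.8},
    {"x":0,"y":0,"z":-4,"rx":0,"ry":0,"rz":0,"jaw":8.8},
    {"x":0,"y":0,"z":-4,"rx":0,"ry":0,"rz":0,"jaw":8.8},
  ],
  grip_force=9,
)

```text
clock: 0.85
tool_pos: [0.2603, -0.5678, 0.4415]
eef_rot: [0.977, 0.213, 0.0, 0.0]
contact_force: [0.3, 0.3, -0.4]
opening: 0.998
finger_force: 0.0
```

Call:
send_rows(
  motion=[
    {"x":3.2,"y":-2.3,"z":0,"rx":0,"ry":0,"rz":0,"jaw":8.8},
    {"x":3.2,"y":-2.3,"z":0,"rx":0,"ry":0,"rz":0,"jaw":8.8},
    {"x":3.2,"y":-2.3,"z":0,"rx":0,"ry":0,"rz":0,"jaw":8.8},
    {"x":3.2,"y":-2.3,"z":0,"rx":0,"ry":0,"rz":0,"jaw":8.8},
    {"x":3.2,"y":-2.3,"z":0,"rx":0,"ry":0,"rz":0,"jaw":8.8},
  ],
)

```text
clock: 1.35
tool_pos: [0.3584, -0.3954, 0.4398]
eef_rot: [0.977, 0.213, 0.0, 0.0]
contact_force: [-0.7, -0.0, -0.3]
opening: 1.002
finger_force: 0.0
```

Call:
send_rows(
  motion=[
    {"x":3.2,"y":-2.3,"z":0,"rx":0,"ry":0,"rz":0,"jaw":8.8},
    {"x":3.2,"y":-2.3,"z":0,"rx":0,"ry":0,"rz":0,"jaw":8.8},
    {"x":3.2,"y":-2.3,"z":0,"rx":0,"ry":0,"rz":0,"jaw":8.8},
    {"x":3.2,"y":-2.3,"z":0,"rx":0,"ry":0,"rz":0,"jaw":8.8},
    {"x":3.2,"y":-2.3,"z":0,"rx":0,"ry":0,"rz":0,"jaw":8.8},
  ],
)

```text
clock: 1.85
tool_pos: [0.4559, -0.2243, 0.4399]
eef_rot: [0.977, 0.213, 0.0, 0.0]
contact_force: [0.5, 0.7, 0.5]
opening: 1.002
finger_force: 0.0
```

Call:
send_rows(
  motion=[
    {"x":3.2,"y":-2.3,"z":0,"rx":0,"ry":0,"rz":0,"jaw":6},
    {"x":3.2,"y":-2.3,"z":0,"rx":0,"ry":0,"rz":0,"jaw":6},
    {"x":3.2,"y":-2.3,"z":0,"rx":0,"ry":0,"rz":0,"jaw":6},
    {"x":3.2,"y":-2.3,"z":0,"rx":0,"ry":0,"rz":0,"jaw":6},
    {"x":0,"y":0,"z":0,"rx":0,"ry":0,"rz":0,"jaw":4},
  ],
)

```text
clock: 2.35
tool_pos: [0.5354, -0.0819, 0.4396]
eef_rot: [0.976, 0.218, 0.001, -0.002]
contact_force: [-0.9, 0.4, -0.8]
opening: 0.614
finger_force: 0.0
```

Run:
```python
from h import *
s=get_state(); print(s['clock'],s['q'].round(3),s['tool_pos'],s['eef_rot'],s['contact_force'],s['moment'],s['opening'])
```

```text
2.35 [ 0.291  0.405 -0.35   1.505  0.138  1.255 -1.206] [ 0.53544084 -0.08192692  0.43963593] [ 0.97587518  0.21831653  0.00117151 -0.0020377 ] [-0.93368974  0.4102902  -0.81430672] [0.07866756 0.04405861 0.01703261] 0.6137795893514173
```

Call:
send_rows(
  motion=[
    {"x":0,"y":0,"z":1.5,"rx":0,"ry":0,"rz":-0.14,"jaw":4},
    {"x":0,"y":0,"z":1.5,"rx":0,"ry":0,"rz":-0.14,"jaw":4},
    {"x":0,"y":0,"z":1.5,"rx":0,"ry":0,"rz":-0.14,"jaw":4},
    {"x":0,"y":0,"z":1.5,"rx":0,"ry":0,"rz":-0.14,"jaw":4},
    {"x":0,"y":0,"z":1.5,"rx":0,"ry":0,"rz":-0.14,"jaw":4},
  ],
)

```text
clock: 2.85
tool_pos: [0.5332, -0.0895, 0.3642]
eef_rot: [0.843, 0.537, -0.0, 0.0]
contact_force: [0.9, 0.0, 0.5]
opening: 0.451
finger_force: 0.0
```

Call:
send_rows(
  motion=[
    {"x":0,"y":0,"z":1.5,"rx":0,"ry":0,"rz":-0.14,"jaw":4},
    {"x":0,"y":0,"z":1.5,"rx":0,"ry":0,"rz":-0.14,"jaw":4},
    {"x":0,"y":0,"z":1.5,"rx":0,"ry":0,"rz":-0.14,"jaw":4},
    {"x":0,"y":0,"z":1.5,"rx":0,"ry":0,"rz":-0.14,"jaw":4},
    {"x":0,"y":0,"z":1.5,"rx":0,"ry":0,"rz":-0.14,"jaw":4},
  ],
)

```text
clock: 3.35
tool_pos: [0.5332, -0.0896, 0.2892]
eef_rot: [0.608, 0.794, -0.0, 0.0]
contact_force: [0.6, -0.3, -0.3]
opening: 0.458
finger_force: 0.0
```

Call:
send_rows(
  motion=[
    {"x":0,"y":0,"z":1.5,"rx":0,"ry":0,"rz":-0.14,"jaw":4},
    {"x":0,"y":0,"z":1.5,"rx":0,"ry":0,"rz":-0.14,"jaw":4},
    {"x":0,"y":0,"z":1.5,"rx":0,"ry":0,"rz":-0.14,"jaw":4},
    {"x":0,"y":0,"z":1.5,"rx":0,"ry":0,"rz":-0.14,"jaw":4},
    {"x":0,"y":0,"z":0,"rx":0,"ry":0,"rz":-0.14,"jaw":4},
  ],
)

```text
clock: 3.85
tool_pos: [0.5321, -0.09, 0.2278]
eef_rot: [0.299, 0.954, -0.001, -0.002]
contact_force: [-0.3, -0.5, 0.7]
opening: 0.451
finger_force: 0.0
```

```bash
cat >> h.py <<'E'
from scipy.spatial.transform import Rotation as R
def rep(tgt=(.5563,-.0486,.119-.008),yaw=147.2):
    s=get_state(); r=R.from_quat(s['eef_rot']); M=r.as_matrix()
    y=np.degrees(np.arctan2(M[1,0],M[0,0]))
    # wanted orientation: x at yaw, z down
    want=R.from_euler('z',yaw,degrees=True)*R.from_euler('x',180,degrees=True)
    print('t',round(s['clock'],2),'q',s['q'].round(3),'p',s['tool_pos'].round(4),'yaw',y.round(2),'zax',M[:,2].round(4))
    print('F',s['contact_force'].round(2),'M',s['moment'].round(3),'open mm',round(88.1*s['opening'],2),'ff',s['finger_force'])
    print('tool shift cm',(M.T@(np.array(tgt)-s['tool_pos'])*100).round(2),'rotvec',(r.inv()*want).as_rotvec().round(3))
E
python3 -c "from h import *;rep()"
```

```text
t 3.85 q [ 0.553  0.714 -0.809  1.827  0.654  0.894  0.398] p [ 0.5321 -0.09    0.2278] yaw 145.23 zax [-3.8e-03 -8.0e-04 -1.0e+00]
F [-0.33 -0.52  0.66] M [ 0.033 -0.097 -0.036] open mm 39.76 ff 0.0
tool shift cm [ 0.34  4.82 11.67] rotvec [-0.003 -0.003 -0.034]
```

Call:
send_rows(
  motion=[
    {"x":0.1,"y":1.6,"z":1.5,"rx":0,"ry":0,"rz":-0.034,"jaw":4},
    {"x":0.1,"y":1.6,"z":1.5,"rx":0,"ry":0,"rz":0,"jaw":4},
    {"x":0.1,"y":1.6,"z":1.5,"rx":0,"ry":0,"rz":0,"jaw":4},
    {"x":0,"y":0,"z":1.5,"rx":0,"ry":0,"rz":0,"jaw":4},
    {"x":0,"y":0,"z":0,"rx":0,"ry":0,"rz":0,"jaw":4},
  ],
)

```text
clock: 4.35
tool_pos: [0.5561, -0.0485, 0.1677]
eef_rot: [0.285, 0.959, -0.001, -0.002]
contact_force: [-1.5, -1.0, 0.7]
opening: 0.455
finger_force: 0.0
```

Run:
```python
from h import *
rep()
a=snapshot("top")["img"][165:255,220:360,::-1]; b=snapshot("scene")["img"][165:265,195:325,::-1]
i=np.vstack([cv2.resize(b,(702,540),interpolation=cv2.INTER_CUBIC)])
cv2.imwrite("pics/c4.png",i)
```

```text
t 4.35 q [ 0.426  0.812 -0.742  1.827  0.745  0.811  0.288] p [ 0.5561 -0.0485  0.1677] yaw 146.89 zax [-0.0043 -0.0016 -1.    ]
F [-1.52 -0.99  0.72] M [-0.014 -0.14  -0.018] open mm 40.05 ff 0.0
tool shift cm [-0.04  0.03  5.67] rotvec [-0.004 -0.003 -0.005]
```

View pics/c4.png

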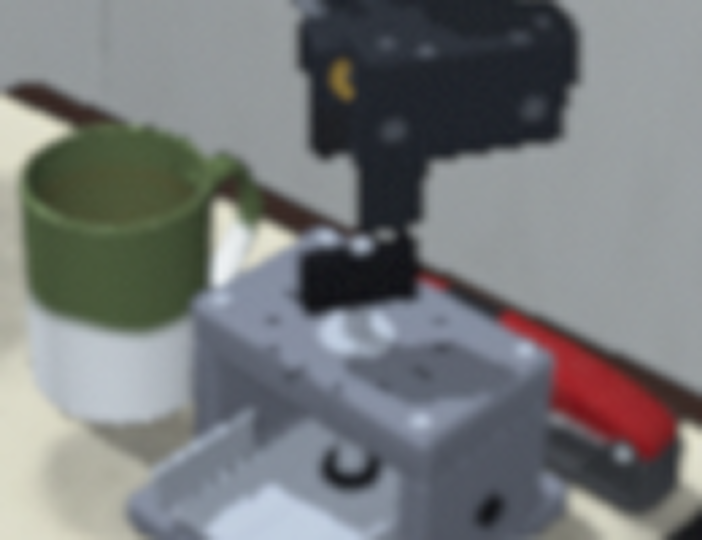

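The near finger, at (390,190), lines up with the bar once the view direction is allowed for. I'll descend and close.

Call:
send_rows(
  motion=[
    {"x":0,"y":0,"z":1.4,"rx":0,"ry":0,"rz":0,"jaw":4},
    {"x":0,"y":0,"z":1.4,"rx":0,"ry":0,"rz":0,"jaw":4},
    {"x":0,"y":0,"z":1.4,"rx":0,"ry":0,"rz":0,"jaw":4},
    {"x":0,"y":0,"z":1.4,"rx":0,"ry":0,"rz":0,"jaw":4},
    {"x":0,"y":0,"z":0,"rx":0,"ry":0,"rz":0,"jaw":4},
  ],
)

```text
clock: 4.95
tool_pos: [0.5562, -0.0475, 0.1114]
eef_rot: [0.285, 0.959, -0.001, -0.002]
contact_force: [-0.2, -0.2, 0.3]
opening: 0.452
finger_force: 0.0
```

Call:
send_rows(
  motion=[
    {"x":0,"y":0,"z":0,"rx":0,"ry":0,"rz":0,"jaw":2.5},
    {"x":0,"y":0,"z":0,"rx":0,"ry":0,"rz":0,"jaw":2},
    {"x":0,"y":0,"z":0,"rx":0,"ry":0,"rz":0,"jaw":1},
    {"x":0,"y":0,"z":0,"rx":0,"ry":0,"rz":0,"jaw":0.5},
    {"x":0,"y":0,"z":0,"rx":0,"ry":0,"rz":0,"jaw":0.5},
  ],
  grip_force=9,
)

```text
clock: 5.45
tool_pos: [0.5572, -0.0486, 0.1141]
eef_rot: [0.285, 0.958, -0.001, -0.0]
contact_force: [-2.6, -3.3, 5.8]
opening: 0.135
finger_force: 9.0
```

```bash
python3 -c "from h import *;rep()"
```

```text
t 5.45 q [ 0.387  0.884 -0.673  1.86   0.838  0.709  0.209] p [ 0.5572 -0.0486  0.1141] yaw 146.84 zax [-8.0e-04 -2.5e-03 -1.0e+00]
F [-2.61 -3.34  5.75] M [-0.709  0.414 -0.044] open mm 11.91 ff 9.000270873075351
tool shift cm [ 0.08 -0.05  0.31] rotvec [-0.003  0.001 -0.006]
```

Call:
send_rows(
  motion=[
    {"x":0,"y":-0.1,"z":-0.2,"rx":0,"ry":0,"rz":0,"jaw":0.5},
    {"x":0,"y":0,"z":0,"rx":0,"ry":0,"rz":0,"jaw":0.5},
    {"x":0,"y":0,"z":0,"rx":0,"ry":0,"rz":0,"jaw":0.5},
    {"x":0,"y":0,"z":0,"rx":0,"ry":0,"rz":0,"jaw":0.5},
    {"x":0,"y":0,"z":0,"rx":0,"ry":0,"rz":0,"jaw":0.5},
  ],
)

```text
clock: 5.95
tool_pos: [0.5568, -0.0485, 0.1151]
eef_rot: [0.285, 0.959, -0.0, -0.0]
contact_force: [1.3, -3.0, -10.6]
opening: 0.139
finger_force: 9.0
```

```bash
cat >> h.py <<'E'
def avg(n=5):
    Y=[];W=[]
    for i in range(n):
        snapshot("top"); s=get_state(); M=R.from_quat(s['eef_rot']).as_matrix()
        Y.append(np.degrees(np.arctan2(M[1,0],M[0,0]))); W.append(np.r_[s['tool_pos']*1000,s['contact_force'],s['moment']])
    W=np.array(W); print('t',round(s['clock'],2),'yaw',np.mean(Y).round(2),np.std(Y).round(2),'\nmean p,F,M',W.mean(0).round(3),'\nstd',W.std(0).round(3),'mm',round(88.1*s['opening'],2))
E
python3 -c "from h import *;avg()"
```

```text
t 6.2 yaw 146.88 0.0 
mean p,F,M [ 5.56821e+02 -4.84790e+01  1.15173e+02  1.10200e+00 -2.90500e+00
 -1.22510e+01 -5.70000e-01 -3.77000e-01 -3.80000e-02] 
std [0.017 0.028 0.031 0.461 0.517 0.611 0.024 0.038 0.014] mm 12.21
```

Call:
send_rows(
  motion=[
    {"x":-0.04,"y":-0.07,"z":0.13,"rx":0,"ry":0,"rz":0,"jaw":0.5},
    {"x":0,"y":0,"z":0,"rx":0,"ry":0,"rz":0,"jaw":0.5},
    {"x":0,"y":0,"z":0,"rx":0,"ry":0,"rz":0.05,"jaw":0.5},
    {"x":0,"y":0,"z":0,"rx":0,"ry":0,"rz":0.05,"jaw":0.5},
    {"x":0,"y":0,"z":0,"rx":0,"ry":0,"rz":0,"jaw":0.5},
  ],
)

```text
clock: 6.7
tool_pos: [0.557, -0.0485, 0.1151]
eef_rot: [0.332, 0.943, -0.0, 0.0]
contact_force: [-2.7, -2.2, -0.3]
opening: 0.138
finger_force: 9.0
```

```bash
python3 -c "from h import *;avg()"
```

```text
t 6.95 yaw 141.24 0.01 
mean p,F,M [ 5.57036e+02 -4.84580e+01  1.15022e+02 -3.27400e+00 -1.87000e+00
  2.32000e+00 -3.82000e-01  5.98000e-01 -3.10000e-02] 
std [0.025 0.011 0.022 0.383 0.369 1.551 0.028 0.086 0.02 ] mm 11.66
```

Call:
send_rows(
  motion=[
    {"x":0.03,"y":-0.04,"z":0,"rx":0,"ry":0,"rz":0.1,"jaw":0.5},
    {"x":0,"y":0,"z":0,"rx":0,"ry":0,"rz":0.1,"jaw":0.5},
    {"x":0,"y":0,"z":0,"rx":0,"ry":0,"rz":0.1,"jaw":0.5},
    {"x":0,"y":0,"z":0,"rx":0,"ry":0,"rz":0.1,"jaw":0.5},
    {"x":0,"y":0,"z":0,"rx":0,"ry":0,"rz":0.1,"jaw":0.5},
  ],
)

```text
clock: 7.45
tool_pos: [0.5572, -0.0484, 0.115]
eef_rot: [0.557, 0.831, 0.001, 0.0]
contact_force: [-3.1, -1.8, 3.6]
opening: 0.133
finger_force: 9.0
```

```bash
python3 -c "from h import *;avg();rep()"
```

```text
t 7.7 yaw 112.55 0.2 
mean p,F,M [ 5.57215e+02 -4.83750e+01  1.14978e+02 -2.68000e+00 -1.26400e+00
  4.49100e+00 -2.58000e-01  4.03000e-01 -3.40000e-02] 
std [0.01  0.019 0.016 0.513 0.446 1.382 0.045 0.056 0.049] mm 11.83
t 7.7 q [ 0.308  0.846 -0.524  1.866  0.699  0.62  -0.261] p [ 0.5572 -0.0484  0.115 ] yaw 112.67 zax [ 1.5e-03  7.0e-04 -1.0e+00]
F [-1.84 -0.44  6.64] M [-0.192  0.451 -0.078] open mm 11.83 ff 9.000235703133512
tool shift cm [ 0.02 -0.09  0.4 ] rotvec [ 0.002  0.    -0.603]
```

Call:
send_rows(
  motion=[
    {"x":0,"y":0,"z":0,"rx":0,"ry":0,"rz":0.04,"jaw":0.5},
    {"x":0,"y":0,"z":0,"rx":0,"ry":0,"rz":0.04,"jaw":0.5},
    {"x":0,"y":0,"z":0,"rx":0,"ry":0,"rz":0.04,"jaw":0.5},
    {"x":0,"y":0,"z":0,"rx":0,"ry":0,"rz":0.04,"jaw":0.5},
    {"x":0,"y":0,"z":0,"rx":0,"ry":0,"rz":0.04,"jaw":0.5},
  ],
)

```text
clock: 8.2
tool_pos: [0.5573, -0.0484, 0.115]
eef_rot: [0.635, 0.772, 0.001, 0.0]
contact_force: [-2.4, -1.4, 5.6]
opening: 0.137
finger_force: 9.0
```

```bash
python3 -c "from h import *;rep();avg(6)"
```

```text
t 8.2 q [ 0.279  0.836 -0.471  1.868  0.645  0.593 -0.413] p [ 0.5573 -0.0484  0.115 ] yaw 101.11 zax [ 1.7e-03  9.0e-04 -1.0e+00]
F [-2.43 -1.39  5.65] M [-0.223  0.367  0.063] open mm 12.05 ff 8.999590888124658
tool shift cm [-0.  -0.1  0.4] rotvec [ 0.002  0.    -0.804]
t 8.5 yaw 101.15 0.06 
mean p,F,M [ 5.57306e+02 -4.83860e+01  1.14953e+02 -2.40300e+00 -8.30000e-01
  5.41400e+00 -2.16000e-01  3.96000e-01 -1.30000e-02] 
std [0.009 0.013 0.013 0.581 0.178 0.506 0.054 0.034 0.018] mm 11.94
```

Call:
send_rows(
  motion=[
    {"x":0,"y":0,"z":0,"rx":0,"ry":0,"rz":0.04,"jaw":0.5},
    {"x":0,"y":0,"z":0,"rx":0,"ry":0,"rz":0.04,"jaw":0.5},
    {"x":0,"y":0,"z":0,"rx":0,"ry":0,"rz":0.04,"jaw":0.5},
    {"x":0,"y":0,"z":0,"rx":0,"ry":0,"rz":0.04,"jaw":0.5},
    {"x":0,"y":0,"z":0,"rx":0,"ry":0,"rz":0.04,"jaw":0.5},
  ],
)

```text
clock: 9.0
tool_pos: [0.5574, -0.0484, 0.1149]
eef_rot: [0.709, 0.705, 0.001, 0.0]
contact_force: [-2.5, -0.1, 5.5]
opening: 0.132
finger_force: 9.0
```

```bash
python3 -c "from h import *;rep();avg(4)"
```

```text
t 9.0 q [ 0.249  0.827 -0.417  1.869  0.586  0.568 -0.559] p [ 0.5574 -0.0484  0.1149] yaw 89.65 zax [ 0.0018  0.001  -1.    ]
F [-2.53 -0.1   5.53] M [-0.184  0.395  0.027] open mm 11.61 ff 8.999529734719545
tool shift cm [-0.03 -0.11  0.39] rotvec [ 0.002  0.    -1.004]
t 9.2 yaw 89.68 0.07 
mean p,F,M [ 5.57404e+02 -4.83830e+01  1.14949e+02 -2.05200e+00 -8.36000e-01
  5.32900e+00 -2.21000e-01  3.69000e-01 -2.60000e-02] 
std [0.015 0.014 0.015 0.275 0.274 0.307 0.016 0.025 0.023] mm 11.96
```

Call:
send_rows(
  motion=[
    {"x":0,"y":0,"z":0,"rx":0,"ry":0,"rz":0.04,"jaw":0.5},
    {"x":0,"y":0,"z":0,"rx":0,"ry":0,"rz":0.04,"jaw":0.5},
    {"x":0,"y":0,"z":0,"rx":0,"ry":0,"rz":0.04,"jaw":0.5},
    {"x":0,"y":0,"z":0,"rx":0,"ry":0,"rz":0.04,"jaw":0.5},
    {"x":0,"y":0,"z":0,"rx":0,"ry":0,"rz":0.04,"jaw":0.5},
  ],
)

```text
clock: 9.7
tool_pos: [0.5575, -0.0484, 0.115]
eef_rot: [0.776, 0.631, 0.001, 0.0]
contact_force: [-1.5, -1.8, 5.2]
opening: 0.133
finger_force: 9.0
```

```bash
python3 -c "from h import *;rep();avg(4)"
```

```text
t 9.7 q [ 0.218  0.819 -0.364  1.871  0.524  0.545 -0.701] p [ 0.5575 -0.0484  0.115 ] yaw 78.2 zax [ 2.1e-03  9.0e-04 -1.0e+00]
F [-1.47 -1.76  5.18] M [-0.206  0.431  0.024] open mm 11.73 ff 8.999508516280912
tool shift cm [-0.05 -0.12  0.4 ] rotvec [ 0.002 -0.    -1.204]
t 9.9 yaw 78.22 0.07 
mean p,F,M [ 5.57506e+02 -4.83910e+01  1.14946e+02 -1.99200e+00 -1.03400e+00
  5.29000e+00 -2.27000e-01  3.73000e-01 -3.20000e-02] 
std [0.005 0.01  0.002 0.263 0.185 0.273 0.035 0.036 0.021] mm 12.36
```

Call:
send_rows(
  motion=[
    {"x":0,"y":0,"z":0,"rx":0,"ry":0,"rz":0.04,"jaw":0.5},
    {"x":0,"y":0,"z":0,"rx":0,"ry":0,"rz":0.04,"jaw":0.5},
    {"x":0,"y":0,"z":0,"rx":0,"ry":0,"rz":0.04,"jaw":0.5},
    {"x":0,"y":0,"z":0,"rx":0,"ry":0,"rz":0.04,"jaw":0.5},
    {"x":0,"y":0,"z":0,"rx":0,"ry":0,"rz":0.04,"jaw":0.5},
  ],
)

```text
clock: 10.4
tool_pos: [0.5576, -0.0484, 0.115]
eef_rot: [0.835, 0.55, 0.001, 0.0]
contact_force: [-2.7, -0.6, 6.1]
opening: 0.135
finger_force: 9.0
```

```bash
python3 -c "from h import *;rep();avg(4)"
```

```text
t 10.4 q [ 0.188  0.813 -0.311  1.872  0.459  0.524 -0.839] p [ 0.5576 -0.0484  0.115 ] yaw 66.74 zax [ 2.3e-03  9.0e-04 -1.0e+00]
F [-2.75 -0.6   6.13] M [-0.241  0.354  0.036] open mm 11.91 ff 8.99939720024122
tool shift cm [-0.07 -0.11  0.4 ] rotvec [ 0.003 -0.    -1.404]
t 10.6 yaw 66.76 0.07 
mean p,F,M [ 5.57606e+02 -4.84210e+01  1.14958e+02 -1.24900e+00 -1.03900e+00
  4.89800e+00 -2.56000e-01  3.18000e-01 -1.90000e-02] 
std [0.012 0.02  0.009 0.38  0.223 0.568 0.035 0.014 0.025] mm 12.23
```

Call:
send_rows(
  motion=[
    {"x":0,"y":0,"z":0,"rx":0,"ry":0,"rz":0.04,"jaw":0.5},
    {"x":0,"y":0,"z":0,"rx":0,"ry":0,"rz":0.04,"jaw":0.5},
    {"x":0,"y":0,"z":0,"rx":0,"ry":0,"rz":0.04,"jaw":0.5},
    {"x":0,"y":0,"z":0,"rx":0,"ry":0,"rz":0.04,"jaw":0.5},
    {"x":0,"y":0,"z":0,"rx":0,"ry":0,"rz":0.04,"jaw":0.5},
  ],
)

```text
clock: 11.1
tool_pos: [0.5578, -0.0482, 0.1148]
eef_rot: [0.886, 0.464, 0.001, 0.0]
contact_force: [-0.3, -0.0, 4.4]
opening: 0.151
finger_force: 9.6
```

```bash
python3 -c "from h import *;rep();avg(4)"
```

```text
t 11.1 q [ 0.157  0.808 -0.259  1.874  0.39   0.506 -0.974] p [ 0.5578 -0.0482  0.1148] yaw 55.26 zax [ 0.0026  0.0012 -1.    ]
F [-0.25 -0.05  4.41] M [-0.132  0.139  0.214] open mm 13.28 ff 9.583894457900897
tool shift cm [-0.12 -0.1   0.38] rotvec [ 3.000e-03 -1.000e-03 -1.605e+00]
t 11.3 yaw 55.3 0.08 
mean p,F,M [ 5.57771e+02 -4.81950e+01  1.14831e+02 -4.06000e-01 -2.63000e-01
  5.50500e+00 -3.60000e-02  4.00000e-02  1.99000e-01] 
std [0.008 0.011 0.005 0.434 0.635 0.15  0.022 0.029 0.022] mm 13.05
```

Bottomed: Mz jumped to about 0.2 N m and the jaws were spread 1.2 mm by skew of about 4°. I'll ease off so the pads lie flat on the stopped bar.

Call:
send_rows(
  motion=[
    {"x":0,"y":0,"z":0,"rx":0,"ry":0,"rz":-0.03,"jaw":0.5},
    {"x":0,"y":0,"z":0,"rx":0,"ry":0,"rz":-0.02,"jaw":0.5},
    {"x":0,"y":0,"z":0,"rx":0,"ry":0,"rz":0,"jaw":0.5},
    {"x":0,"y":0,"z":0,"rx":0,"ry":0,"rz":0,"jaw":0.5},
    {"x":0,"y":0,"z":0,"rx":0,"ry":0,"rz":0,"jaw":0.5},
  ],
)

```text
clock: 11.8
tool_pos: [0.5578, -0.0481, 0.1148]
eef_rot: [0.874, 0.486, 0.001, 0.0]
contact_force: [-0.1, 0.4, 3.9]
opening: 0.143
finger_force: 8.7
```

```bash
python3 -c "from h import *;avg(6)"
```

```text
t 12.1 yaw 58.19 0.0 
mean p,F,M [ 5.57787e+02 -4.81440e+01  1.14826e+02 -3.90000e-01 -1.16000e-01
  5.25800e+00  3.10000e-02  4.10000e-02  8.80000e-02] 
std [0.005 0.012 0.006 0.385 0.349 0.421 0.007 0.021 0.033] mm 12.62
```

Call:
send_rows(
  motion=[
    {"x":0,"y":0,"z":0,"rx":0,"ry":0,"rz":-0.03,"jaw":0.5},
    {"x":0,"y":0,"z":0,"rx":0,"ry":0,"rz":0,"jaw":0.5},
    {"x":0,"y":0,"z":0,"rx":0,"ry":0,"rz":0,"jaw":0.5},
    {"x":0,"y":0,"z":0,"rx":0,"ry":0,"rz":0,"jaw":0.5},
    {"x":0,"y":0,"z":0,"rx":0,"ry":0,"rz":0,"jaw":0.5},
  ],
)

```text
clock: 12.6
tool_pos: [0.5577, -0.0482, 0.1147]
eef_rot: [0.866, 0.499, 0.001, 0.0]
contact_force: [0.8, 0.2, 6.0]
opening: 0.138
finger_force: 9.0
```

```bash
python3 -c "from h import *;avg(6)"
```

```text
t 12.9 yaw 59.89 0.0 
mean p,F,M [ 5.57721e+02 -4.82330e+01  1.14761e+02  6.26000e-01  2.55000e-01
  5.14200e+00  7.90000e-02 -8.80000e-02  6.50000e-02] 
std [0.017 0.01  0.01  0.194 0.387 0.486 0.032 0.022 0.029] mm 12.09
```

Pads are flat at yaw about 60°, so that is the bottomed angle. Backing off 90° to yaw 150°.

Call:
send_rows(
  motion=[
    {"x":0,"y":0,"z":0,"rx":0,"ry":0,"rz":-0.1,"jaw":0.5},
    {"x":0,"y":0,"z":0,"rx":0,"ry":0,"rz":-0.1,"jaw":0.5},
    {"x":0,"y":0,"z":0,"rx":0,"ry":0,"rz":-0.1,"jaw":0.5},
    {"x":0,"y":0,"z":0,"rx":0,"ry":0,"rz":-0.1,"jaw":0.5},
    {"x":0,"y":0,"z":0,"rx":0,"ry":0,"rz":-0.1,"jaw":0.5},
  ],
)

```text
clock: 13.4
tool_pos: [0.5574, -0.0481, 0.1147]
eef_rot: [0.715, 0.699, 0.001, 0.0]
contact_force: [-0.7, 0.2, 5.1]
opening: 0.133
finger_force: 9.0
```

Call:
send_rows(
  motion=[
    {"x":0,"y":0,"z":0,"rx":0,"ry":0,"rz":-0.1,"jaw":0.5},
    {"x":0,"y":0,"z":0,"rx":0,"ry":0,"rz":-0.1,"jaw":0.5},
    {"x":0,"y":0,"z":0,"rx":0,"ry":0,"rz":-0.1,"jaw":0.5},
    {"x":0,"y":0,"z":0,"rx":0,"ry":0,"rz":-0.1,"jaw":0.5},
    {"x":0,"y":0,"z":0,"rx":0,"ry":0,"rz":-0.1,"jaw":0.5},
  ],
)

```text
clock: 13.9
tool_pos: [0.5569, -0.0482, 0.1147]
eef_rot: [0.52, 0.854, 0.001, 0.0]
contact_force: [-2.3, -0.4, 6.0]
opening: 0.136
finger_force: 9.0
```

Call:
send_rows(
  motion=[
    {"x":0,"y":0,"z":0,"rx":0,"ry":0,"rz":-0.1,"jaw":0.5},
    {"x":0,"y":0,"z":0,"rx":0,"ry":0,"rz":-0.1,"jaw":0.5},
    {"x":0,"y":0,"z":0,"rx":0,"ry":0,"rz":-0.1,"jaw":0.5},
    {"x":0,"y":0,"z":0,"rx":0,"ry":0,"rz":-0.1,"jaw":0.5},
    {"x":0,"y":0,"z":0,"rx":0,"ry":0,"rz":-0.1,"jaw":0.5},
  ],
)

```text
clock: 14.4
tool_pos: [0.5566, -0.0484, 0.1147]
eef_rot: [0.292, 0.956, 0.0, 0.0]
contact_force: [-2.9, 1.4, 6.8]
opening: 0.134
finger_force: 9.0
```

```bash
python3 -c "from h import *;rep(yaw=150);avg(3)"
```

```text
t 14.4 q [ 0.391  0.883 -0.678  1.862  0.839  0.709  0.195] p [ 0.5566 -0.0484  0.1147] yaw 146.03 zax [ 3.e-04  8.e-04 -1.e+00]
F [-2.86  1.37  6.79] M [ 0.028  0.275 -0.042] open mm 11.82 ff 9.00036730512511
tool shift cm [ 0.02 -0.03  0.37] rotvec [ 0.001 -0.    -0.069]
t 14.55 yaw 146.0 0.19 
mean p,F,M [ 5.56629e+02 -4.84520e+01  1.14690e+02 -2.23300e+00  4.99000e-01
  6.90000e+00 -1.70000e-02  2.74000e-01  1.60000e-02] 
std [0.016 0.005 0.012 0.398 0.42  1.04  0.064 0.047 0.014] mm 12.0
```

Now the last 0.07 rad, open to 4 cm, and go straight up.

Call:
send_rows(
  motion=[
    {"x":0,"y":0,"z":0,"rx":0,"ry":0,"rz":-0.07,"jaw":0.5},
    {"x":0,"y":0,"z":0,"rx":0,"ry":0,"rz":0,"jaw":0.5},
    {"x":0,"y":0,"z":0,"rx":0,"ry":0,"rz":0,"jaw":4},
    {"x":0,"y":0,"z":0,"rx":0,"ry":0,"rz":0,"jaw":4},
    {"x":0,"y":0,"z":0,"rx":0,"ry":0,"rz":0,"jaw":4},
  ],
)

```text
clock: 15.05
tool_pos: [0.5565, -0.049, 0.1141]
eef_rot: [0.261, 0.965, 0.0, -0.0]
contact_force: [-0.7, 0.4, 0.8]
opening: 0.381
finger_force: 0.0
```

Call:
send_rows(
  motion=[
    {"x":0,"y":0,"z":0,"rx":0,"ry":0,"rz":0,"jaw":4},
    {"x":0,"y":0,"z":-1.5,"rx":0,"ry":0,"rz":0,"jaw":4},
    {"x":0,"y":0,"z":-3,"rx":0,"ry":0,"rz":0,"jaw":4},
    {"x":0,"y":0,"z":-3,"rx":0,"ry":0,"rz":0,"jaw":4},
    {"x":0,"y":0,"z":-3,"rx":0,"ry":0,"rz":0,"jaw":4},
  ],
)

```text
clock: 15.55
tool_pos: [0.5565, -0.0487, 0.2216]
eef_rot: [0.261, 0.965, 0.0, 0.0]
contact_force: [0.6, -0.9, 0.2]
opening: 0.458
finger_force: 0.0
```

Call:
send_rows(
  motion=[
    {"x":0,"y":0,"z":-4,"rx":0,"ry":0,"rz":0,"jaw":4},
    {"x":0,"y":0,"z":-4,"rx":0,"ry":0,"rz":0,"jaw":4},
    {"x":0,"y":-4,"z":0,"rx":0,"ry":0,"rz":0,"jaw":4},
    {"x":0,"y":-4,"z":0,"rx":0,"ry":0,"rz":0,"jaw":4},
    {"x":0,"y":-4,"z":0,"rx":0,"ry":0,"rz":0,"jaw":4},
  ],
)

```text
clock: 16.05
tool_pos: [0.4955, -0.1533, 0.3008]
eef_rot: [0.26, 0.966, -0.0, 0.001]
contact_force: [0.5, -1.2, -0.5]
opening: 0.457
finger_force: 0.0
```

Run:
```python
from h import *
rep()
a=snapshot("top")["img"][165:255,220:360,::-1]; b=snapshot("scene")["img"][175:275,195:335,::-1]
cv2.imwrite("pics/c5.png",np.vstack([cv2.resize(x,None,fx=f,fy=f,interpolation=cv2.INTER_CUBIC) for x,f in((a,3),(b,3))]))
```

```text
t 16.05 q [ 0.765  0.611 -0.921  1.798  0.567  1.02   0.666] p [ 0.4955 -0.1533  0.3008] yaw 149.84 zax [ 1.4e-03 -8.0e-04 -1.0e+00]
F [ 0.48 -1.23 -0.51] M [ 0.002 -0.165  0.003] open mm 40.23 ff 0.0
tool shift cm [ 0.03 12.11 18.98] rotvec [0.    0.002 0.046]
```

View pics/c5.png

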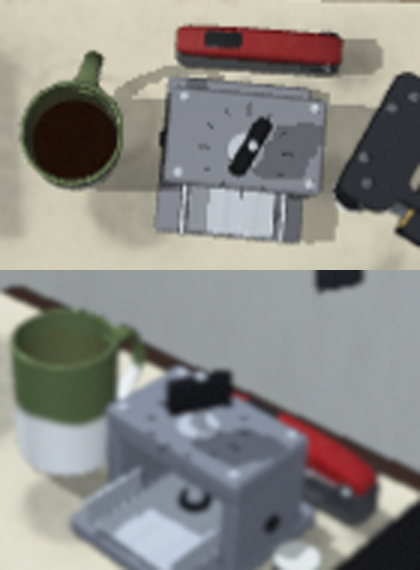

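The knob is free, running from (235,172) to (268,122) in the upper crop, about 30° off the x axis as expected. The mug and stapler haven't moved, and neither has the spool as far as it shows at the bottom right of the lower crop. The arm is clear.

```bash
python3 -c "from plant import *;print(finish_job())"
```

```text
the job is handed in; nothing more can be done
None
```

I turned the screw clockwise about 87° until it bottomed (peak torque about 0.2 N m, below the 0.3 that forces it), backed it off 90°, let go of it and handed the job in at about 16 s; no verdict came back.

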